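Clip the handle on the grill tray and take the gratin out

ROBOT

A 6-joint arm with a two-finger parallel gripper is mounted at the origin on the work surface. World frame = base frame: x ahead of the robot, y to its left, z up, the work surface at z = 0. Lengths are in m, angles in rad, forces in N, time in s.
With the tool pointing down it reaches from about 0.425 to 0.95 m from the base axis. Payload 3.5 kg.
Tool frame: the origin (TCP) lies between the finger pads; the fingertips stand 22 mm ahead of it and the grasp point (between the pads) lies 3 mm ahead of it (ctrl.nose_length is the z of the fingertips in the tool frame, in m); z points along the fingers, y is the line along which they close (so a half turn about z gives the same grasp; the last joint's range is limited). The gripper opens to 85 mm and grips with 20 to 120 N. Pads are 22 mm wide; open, the fingers measure 114 mm over their backs; the gripper's body (76 mm by 85 mm) begins 54 mm behind the grasp point. The pads swing forward as they close: fully open they stand 13 mm farther back than shut.
Start: joints at [0.975, 0.286, 1.577, -0, 1.279, -0.15], TCP at [0.291, 0.609, 0.253] pointing down, gripper open.
Joint ranges: [-2.77, 2.77], [-0.9, 2.22], [0.21, 2.48], [-1.53, 4.67], [0.24, 2.81], [-2.84, 2.84]. Speed limits (rad/s): [2.79, 2.79, 3.14, 3.14, 3.14, 3.14].

INTERFACE

Orientations are given as a unit quaternion [x, y, z, w].
In Python, from plant import ctrl gives the robot as it stands. The module is installed in compiled form; this text tells all that it offers.
- The arm moves only by the tool send_rows, never from a script. Its argument "rows" is text: rows parted by semicolons, each of 7 numbers parted by spaces: the turn, a rotation vector about the tool's x, y, z in degrees, then the shift along the tool's x, y, z in mm, then the opening, from -1 (shut) to 1 (fully open). A call has 1 to 8 rows; each row is the pose to reach, as a shift and turn from the pose commanded when the call began, along the tool's axes at that moment; what a row does not reach only later rows make up. A row lasts 1/8 s, in which the tool goes at most 62.5 mm and 10.7 degrees, less where a joint would pass 70% of its speed; a pose out of reach is approached as far as the arm can. A call with a gripper value outside its range is refused whole. The fingers move at their own pace and stop on an object; "grip_force" is the grip in N (left out, the last holds). Time passes only in rows, so rows that repeat a pose let the fingers close. It gives the time, the measured TCP pose, the force, the opening and the grip force at its end, in the units of the state.
- ctrl.get_state(): the state, without advancing time (a new reading comes with each control period).
- ctrl.read_camera(name): name is "side" or "top"; returns a dict with "color" (400x640x3 uint8, red, green, blue), "fx", "fy", "cx", "cy" (pixels), "D" ([k1, k2, p1, p2, k3] as OpenCV has them; the pictures are not rectified), "extrinsics" (4x4, takes a point from world to camera coordinates). Camera axes: x right, y down, z forward; pixel columns grow to the right and rows downward; lengths in m; the calibration is good to about 2 mm. A picture is of the moment at which its call begins. There is no depth.
- ctrl.sign_off(): hands the job in; it is judged then, once.
Trained networks look in a picture, given as the dict that the camera call returned (one of the last four; its "shot" number tells which), for a name from the list of things; names that differ only in an ending like _2 or _b are one class to them, and where a whole thing is asked for, a point or a joint stands for the part that bears it (a point fixed in the world has none). Each returns a list of dicts, best first, with "p" (0 to 1); they miss things now and then, are a little off and sometimes report something else, mostly with a low value. They report only what shows in the picture. A call takes as long as a camera call. They do not tell look-alikes from the thing itself.
- ctrl.look_for(picture, target): "position" ([x, y, z] in m, in the coordinates of the camera as it stood for that picture, good to about 4 mm: the middle of the surface that is visible of it).
The state is a dict: "time": time; "qpos": joint angles; "dq": joint speeds; "joint_efforts": joint torques, N m; "eef_pos": TCP position; "tcp_rot": TCP orientation; "contact_force": force on the tool from outside, world axes, zero at the start; "wrist_torque": the same for the moment, N m; "opening": opening from 0.0 (shut) to 1.0 (fully open); "finger_force": force on a finger pad.
Only numpy, scipy, OpenCV 4.12 (cv2) and the standard library are available. Lean on these libraries where they do the work, as an engineer would, in place of code of your own. Each camera call takes 0.05 s, during which the arm holds its last target. There are 200 camera calls.

TASK

The gratin is done: start the loose clip-on handle over the stub on the front of the grill's tray and let go of it, then push it home by its end until the spring button pops up through the hole. Draw the tray out by the handle until the gratin dish is clear of the hood, lift the dish off and set it gently in the middle of the round cork trivet, then push the empty tray fully back into the grill, leaving the handle clipped on. Leave everything else on the worktop where it stands.

Things in the scene. Friction and masses are not known exactly. Their poses are not given: they have to be found in the camera images.
- grill: Steel worktop grill (salamander), a box 360 wide, 300 deep, 195 mm high, fixed, open at the front under a 40 mm deep hood (hood's underside 155 mm above the worktop). Origin: middle of its underside. Its x axis points from the open front to the back, z up; the front face is the plane x = -150 mm. Its place and heading vary.
- tray (a joint): How far the grill's tray is drawn out (m): 0 = fully in against its stop, 0.23 = end of travel. It slides level along the grill's -x, moves with about 2 N, stays where it is left and cannot be lifted out. Fully in, the outside of its front plate is flush with the grill's front face. At the start it may stand up to 20 mm out.
- tray_floor (a point): Middle of the tray's floor, on its upper side, 74 mm above the worktop; axes as the grill's, moves with the tray. Tray: dark steel, 280 wide (y), 270 long (x), side walls to 95 mm and a steel front plate to 105 mm above the worktop. The front plate is 135 mm from this point, towards -x.
- stub_root (a point): On the outside of the tray's front plate, centre of the stub where it meets the plate (88 mm above the worktop); axes as the grill's. The stub is a 20 mm square steel bar that sticks out level 100 mm from here along -x; slick coat; its last 15 mm is a cone, 20 to 11 mm across. The handle's open end comes to rest on the plate.
- stub_tip (a point): Centre of the free end of the stub, 100 mm from stub_root; axes as the grill's.
- catch (a joint): How far the spring button in the stub's top is pressed down (m): 0 = fully up, 0.008 = fully down. Spring: 2 N at the start, 4 to 5 N when pressed flush. The handle's mouth rides up its ramp and presses it down; pushing the handle over it takes about 5 to 12 N along the stub. It pops up through the handle's hole when the mouth is within 2.5 mm of the front plate.
- catch_top (a point): Top of the brass spring button, 12 mm from the front plate, 16.5 mm above the stub's axis when up. The button is 8 mm wide, stands 6.5 mm above the stub's top, and lies between 10 and 26 mm from the plate: square on the plate's side, a 28 degree ramp towards the stub's tip.
- handle: Loose clip-on handle, a straight bar 200 mm long and 28.4 mm square: 108 mm of bare steel socket towards its +x, then a black grip with a steel end cap. About 0.20 kg, centre of mass within 8 mm of mid-length. Origin: middle of its underside; x runs along it towards the open end. It starts lying on the worktop with the hole up.
- handle_mouth (a point): Centre of the handle's open end, 14.2 mm above its underside; axes as the handle's; fully home it lies within 2.5 mm of stub_root. The bore is 22.4 mm square and 108 mm deep; the button's hole is in the top wall, 19 mm long, 12 wide, from 7.5 to 26.5 mm behind this end. Started 60 mm or more over the stub it can be let go: it hangs on with its far end sagging by some 8 mm.
- handle_end (a point): Centre of the closed end face of the handle (28 mm square, the steel cap), 200 mm from the mouth; axes as the handle's.
- dish: White oblong stoneware gratin dish with browned potato slices, 130 long (x), 62 wide (y), 45 mm high, straight sides, and a 15 mm lug on each end near the rim; about 0.42 kg. Origin: middle of its underside. It stands on the tray, length roughly along the grill's x, centre 88 to 110 mm behind the grill's front face: under the hood until the tray is drawn out by 170 to 190 mm.
- trivet: Round cork trivet, 190 mm across, 12 mm thick, lying fast on the worktop. Origin: centre of its underside.
- pepper_mill: turned dark wooden pepper mill, 54 mm across, 160 mm tall. Stays where it is. Origin: centre of its underside.
- mug: blue ceramic mug, 82 mm across, 92 mm tall, handle to its +y. Stays where it is. Origin: centre of its underside.
- bowl: small white ceramic bowl, 124 mm across, 48 mm tall. Stays where it is. Origin: centre of its underside.
- spice_jar: amber glass spice jar, 46 mm across, 85 mm tall. Stays where it is. Origin: centre of its underside.
- tumbler: clear drinking glass, 70 mm across, 100 mm tall. Stays where it is. Origin: centre of its underside.
There are look-alikes about, which are no part of the job. Of the things that look like the handle, the largest one is meant.

How it is judged:
By the outcome, as a careful person would: the job done as asked, in the order asked, and still so for the second after the job is handed in, with the robot touching nothing.
It also fails if it takes over 72 s, if anything falls off the work surface, if the arm or the gripper's body presses on something with over 40 N, if the wrist force passes 120 N, or if a joint passes its speed limit or range.

## Working session

There is one attempt and no reset: what is moved stays moved. The work goes in short steps, Python scripts to look and compute and a tool call to move; the robot and the scene stay as the last step left them, time stands still between calls to the robot, and variables do not carry over. Pictures are saved under pics/ and viewed, at most 14 in all, crops included, and the job is handed in when it is done.

Besides the shell and the picture viewer there is one more tool, called after "Call:" as name(argument=value, ...) on one line, values as JSON. send_rows: Moves the arm, as the interface text tells. Its arguments: {"type":"object","properties":{"rows":{"type":"string"},"grip_force":{"type":"number"}},"required":["rows"]}

```bash
mkdir -p pics; cat > h.py <<'E'
import numpy as np, cv2
from plant import ctrl
from scipy.spatial.transform import Rotation as R
def world(p,pos):
    E=np.array(p["extrinsics"]); return E[:3,:3].T@(np.array(pos)-E[:3,3])
def K(p): return np.array([[p["fx"],0,p["cx"]],[0,p["fy"],p["cy"]],[0,0,1.]])
def proj(p,w):
    E=np.array(p["extrinsics"]); return cv2.projectPoints(np.atleast_2d(np.float64(w)),cv2.Rodrigues(E[:3,:3])[0],E[:3,3],K(p),np.array(p["D"],float))[0][:,0]
def onz(p,uv,z):
    E=np.array(p["extrinsics"]); n=cv2.undistortPoints(np.float64(uv).reshape(-1,1,2),K(p),np.array(p["D"],float))[:,0]
    d=np.c_[n,np.ones(len(n))]@E[:3,:3]; c=-E[:3,:3].T@E[:3,3]
    return c+d*((z-c[2])/d[:,2])[:,None]
def save(p,name,crop=None,s=1):
    im=p["color"][:,:,::-1]
    if crop: im=im[crop[1]:crop[3],crop[0]:crop[2]]
    cv2.imwrite("pics/"+name,cv2.resize(im,None,fx=s,fy=s,interpolation=cv2.INTER_CUBIC))
def st():
    s=ctrl.get_state(); print("t",s["time"],"pos",np.round(s["eef_pos"],4),"q",np.round(s["tcp_rot"],4),"F",np.round(s["contact_force"],1),"op",s["opening"],"j",np.round(s["qpos"],3)); return s
def move(target_pos,target_R,s=None):
    "tool-frame shift mm and rotvec deg from the current measured pose"
    s=s or ctrl.get_state(); R0=R.from_quat(s["tcp_rot"])
    return np.round((R0.inv()*target_R).as_rotvec(degrees=True),1), np.round(R0.inv().apply(np.array(target_pos)-s["eef_pos"])*1000,1)
E
cat > a.py <<'E'
from h import *
st(); print(ctrl.nose_length)
for c in ["side","top"]:
    p=ctrl.read_camera(c); save(p,c+"0.png")
    E=np.array(p["extrinsics"]); print(c,"cam",np.round(-E[:3,:3].T@E[:3,3],3),p["fx"])
    for n in "grill tray_floor stub_root stub_tip catch_top handle handle_mouth handle_end dish trivet pepper_mill mug bowl spice_jar tumbler".split():
        print(n,[(round(d["p"],2),np.round(world(p,d["position"]),3).tolist()) for d in ctrl.look_for(p,n)[:4]])
E
python3 a.py
```

```text
t 0.0 pos [0.2907 0.6085 0.2519] q [ 2.211e-01  9.753e-01 -1.100e-03 -4.000e-04] F [-0.1 -0.3  0.7] op 0.9974589095035638 j [ 0.975  0.287  1.578 -0.     1.279 -0.15 ]
0.022
side cam [0.332 0.816 1.023] 406.3768509948308
grill [(0.92, [0.539, -0.312, 0.197]), (0.43, [0.351, -0.044, 0.061])]
tray_floor [(0.61, [0.553, -0.287, 0.068])]
stub_root [(0.85, [0.55, -0.287, 0.074]), (0.61, [0.535, -0.312, 0.197])]
stub_tip [(0.96, [0.555, -0.284, 0.073]), (0.49, [0.567, 0.045, 0.027])]
catch_top []
handle [(0.92, [0.57, 0.051, 0.028]), (0.59, [0.248, 0.314, 0.016]), (0.51, [0.248, -0.252, 0.02])]
handle_mouth [(0.95, [0.573, 0.046, 0.028]), (0.65, [0.251, -0.251, 0.02]), (0.6, [0.245, 0.313, 0.02])]
handle_end [(0.65, [0.247, 0.312, 0.026]), (0.61, [0.575, 0.045, 0.026]), (0.5, [0.247, -0.253, 0.018])]
dish [(0.56, [0.518, -0.333, 0.087]), (0.32, [0.762, 0.153, 0.084])]
trivet [(0.85, [0.506, 0.342, 0.013])]
pepper_mill [(0.84, [0.761, 0.155, 0.083]), (0.71, [0.541, -0.314, 0.197])]
mug [(0.98, [0.347, 0.154, 0.052])]
bowl [(0.44, [0.549, -0.286, 0.075])]
spice_jar [(0.85, [0.354, -0.043, 0.
[... 289 characters left out ...]
5])]
catch_top []
handle [(0.71, [0.245, -0.255, 0.024]), (0.65, [0.574, 0.024, 0.024]), (0.63, [0.255, 0.304, 0.017])]
handle_mouth [(0.89, [0.253, -0.257, 0.016]), (0.8, [0.256, 0.301, 0.019]), (0.77, [0.575, 0.023, 0.029])]
handle_end [(0.87, [0.579, 0.025, 0.032]), (0.82, [0.257, 0.305, 0.017]), (0.57, [0.252, -0.26, 0.016])]
dish [(0.24, [0.504, 0.331, 0.014])]
trivet [(0.67, [0.509, 0.331, 0.013])]
pepper_mill [(0.87, [0.766, 0.133, 0.129])]
mug [(0.74, [0.344, 0.154, 0.031])]
bowl [(0.76, [0.786, -0.009, 0.022]), (0.57, [0.765, 0.135, 0.13]), (0.28, [0.509, 0.333, 0.011])]
spice_jar [(0.83, [0.358, -0.063, 0.082])]
tumbler [(0.82, [0.688, 0.305, 0.067]), (0.46, [0.542, -0.386, 0.19])]
```

View pics/side0.png

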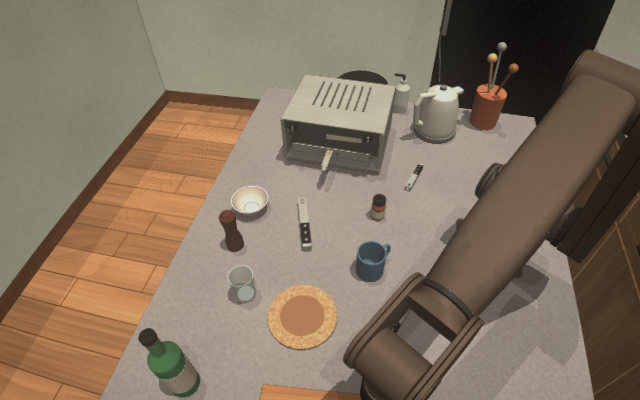

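View pics/top0.png

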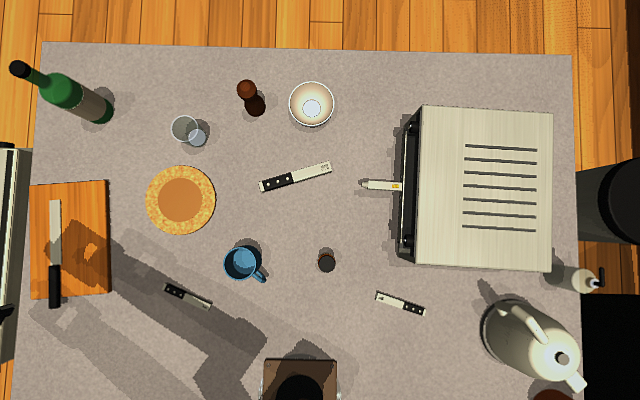

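Side: the handle is at (304,222), the stub at (327,158) and the trivet at (302,316). Top: the handle runs (260,185)–(331,167) with its steel mouth end to the right, the stub runs (360,184)–(402,186), and the grill front is at about x=410. Next I'll zoom in on the handle and the stub.

```bash
cat > b.py <<'E'
from h import *
p=ctrl.read_camera("top"); save(p,"crop1.png",(250,90,440,275),3.2)
np.save("top.npy",p,allow_pickle=True)
q=ctrl.read_camera("side"); np.save("side.npy",q,allow_pickle=True)
c=[(422,105),(553,113),(551,271),(413,265)]; w=onz(p,c,.195); print(np.round(w,3)); print(np.linalg.norm(np.roll(w,-1,0)-w,axis=1))
print(np.round(onz(p,[(260,185),(331,167)],.0284),4), onz(p,[(360,184),(402,186)],.09))
E
python3 b.py
```

```text
[[ 0.724 -0.267  0.195]
 [ 0.712 -0.562  0.195]
 [ 0.361 -0.547  0.195]
 [ 0.367 -0.247  0.195]]
[0.29534393 0.35190328 0.30013137 0.3576862 ]
[[ 0.5519  0.1182  0.0284]
 [ 0.605  -0.0704  0.0284]] [[ 0.55366376 -0.14186379  0.09      ]
 [ 0.55107651 -0.24730808  0.09      ]]
```

View pics/crop1.png

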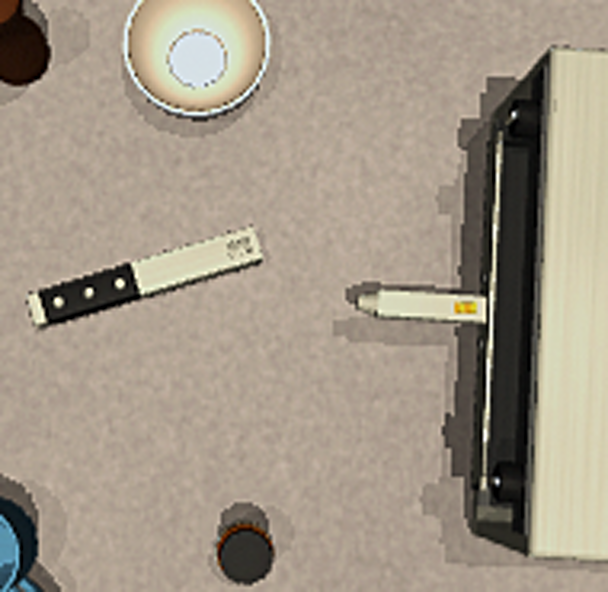

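```bash
cat > c.py <<'E'
from h import *
p=np.load("top.npy",allow_pickle=True).item(); q=np.load("side.npy",allow_pickle=True).item()
def t(a): return np.array(a)/3.2+[250,90]-0.35
def ang(a,b): d=b-a; return np.degrees(np.arctan2(d[1],d[0]))
H=onz(p,t([(255,226),(263,260),(38,327),(28,294)]),.0284); print("handle",np.round(H,4),np.linalg.norm(np.roll(H,-1,0)-H,axis=1))
m=(H[0]+H[1])/2; e=(H[2]+H[3])/2; print("mouth",m,"end",e,"ang",ang(e,m))
S=onz(p,t([(380,289),(487,296),(487,322),(380,317)]),.098); print("stub",np.round(S,4))
a=(S[0]+S[3])/2;b=(S[1]+S[2])/2; print(a,b,ang(a,b))
P=onz(p,t([(500,130),(485,488)]),.105); print("plate",P,ang(P[1],P[0])-90-90)
G=onz(p,t([(552,48),(528,553)]),.195); print("hood",G,ang(G[1],G[0])-180)
b=onz(p,t([(466,307)]),.1045);print("button",b)
print("tip",onz(p,t([(357,302)]),.088))
save(q,"crop2.png",(270,70,410,260),3.1)
E
python3 c.py
```

```text
handle [[ 0.6231 -0.0656  0.0284]
 [ 0.5944 -0.0729  0.0284]
 [ 0.5336  0.1135  0.0284]
 [ 0.5611  0.1228  0.0284]] [0.02959099 0.19606539 0.02900212 0.19835539]
mouth [ 0.60877303 -0.06925996  0.0284    ] end [0.54737852 0.11815023 0.0284    ] ang -71.86149982596832
stub [[ 0.5633 -0.1617  0.098 ]
 [ 0.5598 -0.245   0.098 ]
 [ 0.5395 -0.2451  0.098 ]
 [ 0.5415 -0.162   0.098 ]]
[ 0.55238795 -0.16182776  0.098     ] [ 0.54963761 -0.24503608  0.098     ] -91.89315021894328
plate [[ 0.68950888 -0.25291203  0.105     ]
 [ 0.41183716 -0.24242004  0.105     ]] -182.16392561325372
hood [[ 0.72477227 -0.2673983   0.195     ]
 [ 0.37234843 -0.25097398  0.195     ]] -182.66827608448008
button [[ 0.55006864 -0.22730531  0.1045    ]]
tip [[ 0.55390442 -0.14514637  0.088     ]]
```

View pics/crop2.png

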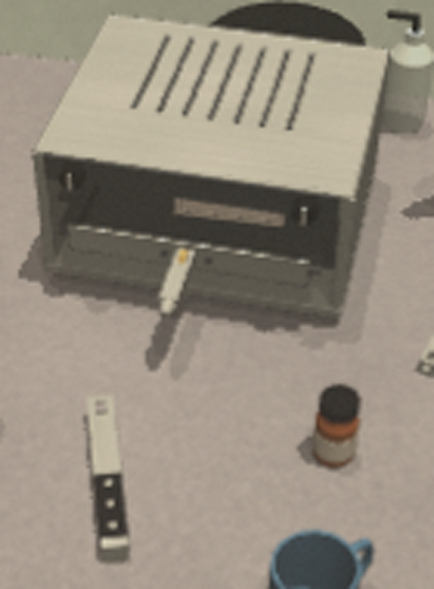

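```bash
cat >> h.py <<'E'
def tgt(x,y,z,yaw):
    "TCP target, tool down, tool y axis at world yaw deg -> rows numbers"
    s=st(); c,n=np.cos(np.radians(yaw)),np.sin(np.radians(yaw))
    Y=np.array([c,n,0]);Z=np.array([0,0,-1.]);M=np.c_[np.cross(Y,Z),Y,Z]
    print("rot,shift",*move([x,y,z],R.from_matrix(M),s))
E
python3 - <<'E'
from h import *
q=np.load("side.npy",allow_pickle=True).item()
def t(a): return np.array(a)/3.1+[270,70]-0.35
H=onz(q,t([(86,400),(113,398),(128,545),(100,548)]),.0284);print(H)
print("plate",onz(q,t([(71,226),(310,262)]),.105)); print("tip",onz(q,t([(167,302)]),.088))
tgt(.5718,.0433,.12,18.1)
E
```

```text
[[ 0.62210848 -0.05904173  0.0284    ]
 [ 0.59428066 -0.06747251  0.0284    ]
 [ 0.5343146   0.11888088  0.0284    ]
 [ 0.5601809   0.12769749  0.0284    ]]
plate [[ 0.68390816 -0.24953462  0.105     ]
 [ 0.40895475 -0.2395476   0.105     ]]
tip [[ 0.55432102 -0.1639703   0.088     ]]
t 1.7 pos [0.291  0.6091 0.2533] q [ 0.2211  0.9753  0.     -0.    ] F [ 0.2 -0.  -0.8] op 1.0031955471487257 j [ 0.975  0.286  1.577  0.     1.279 -0.15 ]
rot,shift [ 0.  -0.  46.4] [-497.3 -389.4  133.3]
```

Call:
send_rows(rows="0 0 46 -498 -386 60 0.3;0 0 46 -498 -386 60 0.3;0 0 46 -498 -386 60 0.3;0 0 46 -498 -386 60 0.3;0 0 46 -498 -386 60 0.3;0 0 46 -498 -386 60 0.3;0 0 46 -498 -386 60 0.3;0 0 46 -498 -386 60 0.3")

```text
time: 2.7
eef_pos: [0.5153, 0.1624, 0.2062]
tcp_rot: [0.585, 0.811, 0.0, 0.0]
contact_force: [0.7, 0.4, -0.2]
opening: 0.65
finger_force: 0.0
```

```bash
python3 -c "
from h import *
tgt(.5711,.0478,.07,18.1)"
```

```text
t 2.7 pos [0.5153 0.1624 0.2062] q [5.846e-01 8.114e-01 5.000e-04 4.000e-04] F [ 0.7  0.4 -0.2] op 0.6495512031577642 j [ 0.117  0.033  1.952  0.     1.155 -0.205]
rot,shift [0.1 0.  0.4] [-126.4   16.5  136.3]
```

Call:
send_rows(rows="0 0 0 -124 16 135 0.3;0 0 0 -124 16 135 0.3;0 0 0 -124 16 135 0.3;0 0 0 -124 16 135 0.3;0 0 0 -124 16 135 0.3")

```text
time: 3.32
eef_pos: [0.5693, 0.0519, 0.0716]
tcp_rot: [0.585, 0.811, 0.0, 0.0]
contact_force: [-0.4, -0.2, 1.1]
opening: 0.651
finger_force: 0.0
```

```bash
python3 - <<'E'
from h import *
tgt(.5711,.0478,.026,18.1)
p=ctrl.read_camera("top"); save(p,"c3.png",(230,110,380,250),3)
print(proj(p,[.6088,-.0693,.0284]))
E
```

```text
t 3.325 pos [0.5693 0.0519 0.0716] q [5.847e-01 8.113e-01 3.000e-04 2.000e-04] F [-0.4 -0.2  1.1] op 0.6512503479045467 j [-0.087  0.281  1.95   0.     0.911 -0.409]
rot,shift [ 0.  -0.   0.3] [-4.5  0.4 45.6]
[[330.60113579 165.57189472]]
```

View pics/c3.png

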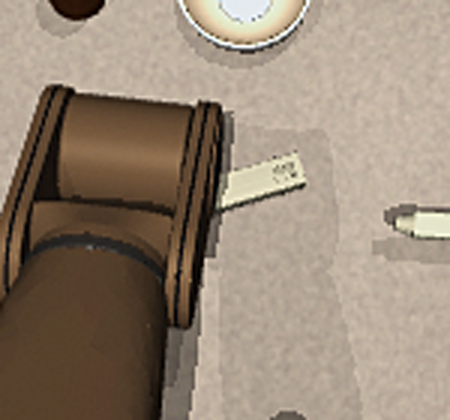

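The arm's wrist hides the gripper. The handle's mouth end still shows at about (331,165) in the full image, so nothing has moved. I'll descend and grip.

Call:
send_rows(rows="0 0 0.3 -4 0 20 0.3;0 0 0.3 -4 0 45 0.3;0 0 0.3 -4 0 45 0.3;0 0 0.3 -4 0 45 -1;0 0 0.3 -4 0 45 -1;0 0 0.3 -4 0 45 -1;0 0 0.3 -4 0 45 -1;0 0 0.3 -4 0 45 -1", grip_force=60)

```text
time: 4.38
eef_pos: [0.5712, 0.0481, 0.0273]
tcp_rot: [0.587, 0.81, 0.001, 0.001]
contact_force: [-0.8, 1.2, 4.9]
opening: 0.319
finger_force: 61.8
```

Call:
send_rows(rows="0 0 0 0 0 -40 -1;0 0 0 0 0 -74 -1;0 0 0 0 0 -74 -1")

```text
time: 4.75
eef_pos: [0.572, 0.0476, 0.1023]
tcp_rot: [0.587, 0.81, 0.001, 0.003]
contact_force: [0.4, -0.2, -2.0]
opening: 0.316
finger_force: 61.1
```

```bash
python3 -c "
from h import *
tgt(.559,.005,.101,-2.2)"
```

```text
t 4.75 pos [0.572  0.0476 0.1023] q [0.5867 0.8098 0.0015 0.0026] F [ 0.4 -0.2 -2. ] op 0.31586078903325965 j [-0.094  0.236  1.937 -0.     0.962 -0.41 ]
rot,shift [ 0.3  0.1 20.3] [-36.5 -25.6   1.3]
```

Call:
send_rows(rows="0 0 20.3 -36 -25 1 -1;0 0 20.3 -36 -25 1 -1;0 0 20.3 -36 -25 1 -1;0 0 20.3 -36 -25 1 -1")

```text
time: 5.25
eef_pos: [0.5569, 0.0062, 0.0975]
tcp_rot: [0.719, 0.695, -0.001, -0.001]
contact_force: [0.6, 0.7, -2.2]
opening: 0.317
finger_force: 60.9
```

```bash
cat > d.py <<'E'
from h import *
st()
W=100
c={}
for n in ["top","side"]:
    p=ctrl.read_camera(n); np.save(n+"1.npy",p,allow_pickle=True)
    u=proj(p,[.5545,-.125,.09])[0].astype(int)-[65,48]; print(n,u)
    im=p["color"][u[1]:u[1]+97,u[0]:u[0]+130,::-1]; c[n]=cv2.resize(im,None,fx=6,fy=3*2,interpolation=cv2.INTER_CUBIC)[:590,:]
for k in c: c[k]=cv2.resize(c[k],None,fx=.66,fy=.66)
cv2.imwrite("pics/c4.png",np.hstack([cv2.resize(c[k],(400,299)) for k in c]) if 0 else np.vstack([cv2.resize(c[k],(400,298)) for k in c]))
E
python3 d.py
```

```text
t 5.25 pos [0.5569 0.0062 0.0975] q [ 7.193e-01  6.947e-01 -7.000e-04 -1.000e-03] F [ 0.6  0.7 -2.2] op 0.3171298411729954 j [-0.171  0.213  1.976  0.     0.955 -0.136]
top [288 135]
side [256 126]
```

View pics/c4.png

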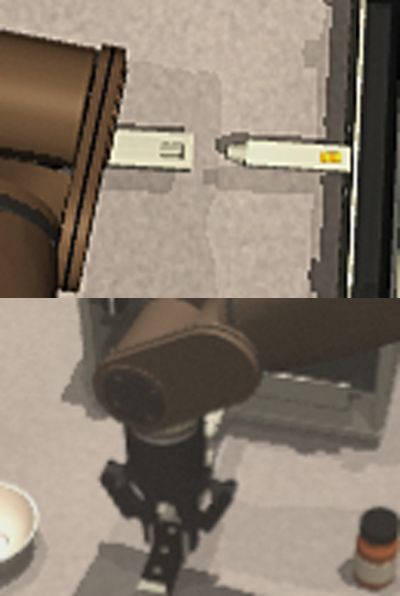

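Top crop (scale 3.08): the mouth face centre is at (192,150) and the stub axis runs (245,154)–(350,158), so they are nearly in line. Side crop: the gripper holds the handle and hides the mouth.

```bash
python3 - <<'E'
from h import *
p=np.load("top1.npy",allow_pickle=True).item()
t=lambda a: np.array(a)/3.077+[288,135]-.35
w=onz(p,t([(115,147),(192,150.5),(245,153.5),(350,158)]),.0985); print(w)
for a,b in [(0,1),(2,3)]: d=w[b]-w[a]; print(np.degrees(np.arctan2(d[1],d[0])))
# profile check: stub / handle edges by columns in gray
g=cv2.cvtColor(p["color"],cv2.COLOR_RGB2GRAY).astype(float)
for c in [330,335,340,345,370,376,382,388,394]:
    col=g[172:198,c]; d=np.abs(np.diff(col)); print(c,col.astype(int).tolist())
tgt(.559,.005,.101,-2.2)
E
```

```text
[[ 0.5545787  -0.05393785  0.0985    ]
 [ 0.55319308 -0.11613099  0.0985    ]
 [ 0.5517575  -0.15896301  0.0985    ]
 [ 0.55008055 -0.24382255  0.0985    ]]
-91.27629943763476
-91.13210351747463
330 [168, 169, 179, 95, 81, 148, 220, 209, 206, 208, 207, 214, 210, 211, 217, 227, 188, 53, 145, 147, 136, 136, 138, 144, 136, 167]
335 [167, 167, 177, 186, 98, 110, 221, 214, 204, 208, 209, 211, 211, 212, 216, 223, 228, 65, 115, 142, 138, 141, 148, 145, 141, 179]
340 [169, 169, 166, 178, 94, 70, 218, 219, 215, 195, 181, 170, 215, 116, 207, 218, 231, 106, 78, 144, 147, 145, 147, 145, 139, 129]
345 [165, 163, 163, 187, 103, 80, 184, 214, 222, 167, 171, 177, 227, 128, 190, 216, 227, 192, 79, 167, 176, 167, 160, 162, 166, 162]
370 [178, 169, 171, 179, 183, 180, 192, 104, 121, 232, 230, 226, 225, 226, 227, 235, 203, 104, 148, 154, 158, 159, 155, 149, 151, 153]
376 [177, 181, 186, 184, 186, 181, 180, 106, 68, 236, 230, 224, 225, 225, 226, 228, 244, 95, 148, 151, 152, 153, 153, 154, 156, 153]
382 [176, 174, 175, 170, 172, 176, 189, 111, 94, 196, 230, 224, 223, 223, 223, 225, 236, 153, 125, 151, 156, 155, 150, 148, 143, 141]
388 [169, 171, 176, 176, 168, 165, 173, 187, 101, 109, 230, 226, 222, 221, 222, 223, 230, 197, 81, 152, 155, 149, 155, 150, 148, 145]
394 [80, 81, 82, 81, 78, 76, 78, 78, 74, 48, 190, 235, 171, 204, 212, 185, 228, 242, 114, 76, 80, 85, 81, 84, 83, 79]
t 5.35 pos [0.5574 0.0063 0.0982] q [ 7.195e-01  6.945e-01 -3.000e-04 -4.000e-04] F [ 0.3 -0.1 -1.5] op 0.31865039282533797 j [-0.171  0.212  1.975 -0.     0.955 -0.135]
rot,shift [-0.1 -0.   0.2] [-1.2  1.7 -2.8]
```

Call:
send_rows(rows="0 0 0.2 -1 1.5 -2.8 -1;0 0 0.2 -1 1.5 -2.8 -1;0 0 0.2 -14 1.5 -2.8 -1;0 0 0.2 -28 1.5 -2.8 -1;0 0 0.2 -36 1.5 -2.8 -1;0 0 0.2 -44 1.5 -2.8 -1;0 0 0.2 -52 1.5 -2.8 -1;0 0 0.2 -52 1.5 -2.8 -1")

```text
time: 6.35
eef_pos: [0.5572, -0.0467, 0.1017]
tcp_rot: [0.722, 0.692, 0.0, 0.0]
contact_force: [0.6, -0.6, -2.2]
opening: 0.32
finger_force: 60.9
```

```bash
python3 -c "
from h import *
tgt(.5556,-.091,.101,-2.2);print(ctrl.get_state()['wrist_torque'])"
```

```text
t 6.35 pos [ 0.5572 -0.0467  0.1017] q [0.7217 0.6922 0.     0.    ] F [ 0.6 -0.6 -2.2] op 0.32028704148199594 j [-0.265  0.21   1.97   0.     0.961 -0.223]
rot,shift [ 0.  -0.  -0.2] [-44.3   0.2   0.7]
[ 0.06356337 -0.02046587 -0.07378353]
```

Call:
send_rows(rows="0 0 0 -9 0 0.4 -1;0 0 0 -18 0 0.4 -1;0 0 0 -27 0 0.4 -1;0 0 0 -36 0 0.4 -1;0 0 0 -45 0 0.4 -1;0 0 0 -45 0 0.4 -1")

```text
time: 7.1
eef_pos: [0.5554, -0.0918, 0.1014]
tcp_rot: [0.722, 0.692, 0.0, 0.0]
contact_force: [-0.1, 0.4, -2.7]
opening: 0.318
finger_force: 60.9
```

```bash
python3 - <<'E'
from h import *
s=st();print(s['wrist_torque'])
p=ctrl.read_camera("top"); np.save("top2.npy",p,allow_pickle=True)
im=p["color"]; print(proj(p,[[.5523,-.16,.1],[.55,-.2465,.105]]))
g=cv2.cvtColor(im,cv2.COLOR_RGB2GRAY); print(g[185,350:415].tolist()); print(im[185,380:402].tolist())
q=ctrl.read_camera("side")
a=cv2.resize(im[150:220,330:420,::-1],None,fx=5,fy=5,interpolation=3); b=cv2.resize(q["color"][120:200,290:380,::-1],None,fx=5,fy=4.375*1,interpolation=3)
cv2.imwrite("pics/c5.png",np.vstack([a[:250],b[:350]]))
E
```

```text
t 7.1 pos [ 0.5554 -0.0918  0.1014] q [7.218e-01 6.921e-01 0.000e+00 1.000e-04] F [-0.1  0.4 -2.7] op 0.31846399460019686 j [-0.344  0.218  1.961  0.     0.962 -0.302]
[0.04021061 0.0268392  0.01636555]
[[367.77704468 184.26106947]
 [403.09378514 185.77323106]]
[64, 66, 66, 71, 72, 72, 73, 74, 76, 76, 78, 78, 81, 83, 90, 58, 11, 17, 15, 68, 84, 80, 85, 19, 58, 82, 75, 60, 167, 222, 220, 213, 215, 214, 214, 214, 221, 115, 214, 215, 219, 229, 173, 185, 205, 174, 174, 196, 205, 226, 228, 244, 29, 255, 102, 33, 39, 42, 44, 43, 42, 45, 49, 16, 18]
[[228, 221, 190], [222, 214, 188], [223, 216, 187], [223, 215, 185], [221, 216, 186], [223, 215, 187], [230, 222, 191], [121, 116, 95], [220, 216, 186], [222, 216, 188], [226, 220, 192], [229, 232, 215], [231, 172, 29], [231, 190, 42], [230, 223, 50], [232, 173, 30], [233, 172, 33], [230, 209, 40], [231, 224, 35], [231, 227, 209], [234, 230, 202], [252, 245, 214]]
```

View pics/c5.png

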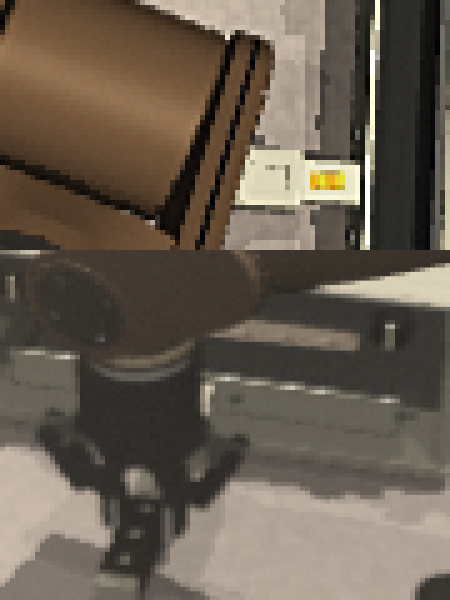

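The top crop shows the mouth edge at px 390 and the plate at about px 402, so the handle overlaps the stub by about 70 mm. I'll release it.

Call:
send_rows(rows="0 0 0 0 0 0 0.0;0 0 0 0 0 0 0.3;0 0 0 0 0 0 0.3;0 0 0 0 0 0 0.3;0 0 0 0 0 -30 0.3;0 0 0 0 0 -80 0.3;0 0 0 0 0 -80 0.3;0 0 0 60 0 -80 0")

```text
time: 8.2
eef_pos: [0.5586, -0.0333, 0.1821]
tcp_rot: [0.723, 0.69, 0.0, 0.001]
contact_force: [1.0, 0.7, -0.3]
opening: 0.503
finger_force: 0.0
```

Call:
send_rows(rows="0 0 0 66 3 0 -1;0 0 0 66 3 0 -1;0 0 0 66 3 20 -1;0 0 0 66 3 60 -1;0 0 0 66 3 87 -1;0 0 0 66 3 87 -1", grip_force=40)

```text
time: 8.95
eef_pos: [0.5605, 0.0335, 0.0899]
tcp_rot: [0.722, 0.692, -0.003, -0.003]
contact_force: [-0.2, -0.1, 0.5]
opening: 0.002
finger_force: 0.0
```

```bash
python3 - <<'E'
from h import *
tgt(.5585,.03,.094,-2.2)
for c in ["top","side"]:
    p=ctrl.read_camera(c)
    for n in ["handle","handle_mouth","handle_end","catch_top"]:
        print(c,n,[(round(d["p"],2),np.round(world(p,d["position"]),3).tolist()) for d in ctrl.look_for(p,n)[:4]])
    if c=="top":
        g=cv2.cvtColor(p["color"],cv2.COLOR_RGB2GRAY); np.save("g.npy",p,allow_pickle=True)
    u=proj(p,[.554,-.12,.09])[0].astype(int); im=p["color"][u[1]-50:u[1]+50,u[0]-65:u[0]+65,::-1]; print(u)
    cv2.imwrite("pics/x_%s.png"%c,cv2.resize(im,(390,300),interpolation=3))
cv2.imwrite("pics/c6.png",np.vstack([cv2.imread("pics/x_top.png"),cv2.imread("pics/x_side.png")]))
E
```

```text
t 8.95 pos [0.5605 0.0335 0.0899] q [ 0.7222  0.6917 -0.0028 -0.0032] F [-0.2 -0.1  0.5] op 0.0020478059649511973 j [-0.121  0.236  1.964 -0.     0.95  -0.078]
rot,shift [-0.5 -0.  -0.3] [-3.5 -1.9 -4.1]
top handle [(0.97, [0.551, -0.112, 0.094]), (0.84, [0.26, 0.315, 0.015]), (0.6, [0.242, -0.257, 0.02])]
top handle_mouth [(0.91, [0.251, -0.258, 0.019]), (0.78, [0.547, -0.114, 0.097]), (0.65, [0.263, 0.319, 0.021])]
top handle_end [(0.89, [0.557, -0.115, 0.098]), (0.87, [0.263, 0.321, 0.017])]
top catch_top []
[351 183]
side handle [(0.58, [0.256, 0.312, 0.022]), (0.53, [0.248, -0.254, 0.02]), (0.49, [0.543, -0.103, 0.096])]
side handle_mouth [(0.74, [0.257, 0.313, 0.019]), (0.56, [0.543, -0.108, 0.095]), (0.45, [0.249, -0.257, 0.021])]
side handle_end [(0.84, [0.254, 0.312, 0.021]), (0.78, [0.245, -0.251, 0.019]), (0.65, [0.502, 0.345, 0.011]), (0.51, [0.549, -0.106, 0.096])]
side catch_top []
[320 175]
```

View pics/c6.png

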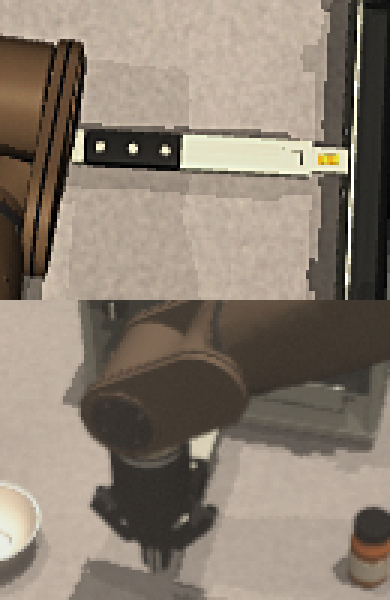

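The handle hangs on the stub, level and straight (top crop), and the closed fingers stand behind its end. Now I'll push.

Call:
send_rows(rows="0.3 0 0 -12 -1 -4 -1;0.3 0 0 -28 -1 -4 -1;0.3 0 0 -34 -1 -4 -1;0.3 0 0 -40 -1 -4 -1;0.3 0 0 -46 -1 -4 -1;0.3 0 0 -52 -1 -4 -1")

```text
time: 10.2
eef_pos: [0.5603, -0.0172, 0.0983]
tcp_rot: [0.721, 0.693, -0.002, -0.002]
contact_force: [-0.3, 2.2, 0.5]
opening: -0.003
finger_force: 1.1
```

Call:
send_rows(rows="0 0 0 -5 0 0 -1;0 0 0 -10 0 0 -1;0 0 0 -14 0 0 -1;0 0 0 -14 0 0 -1")

```text
time: 10.7
eef_pos: [0.5606, -0.0295, 0.0995]
tcp_rot: [0.722, 0.692, 0.0, -0.003]
contact_force: [0.8, 9.2, 4.8]
opening: -0.003
finger_force: 4.4
```

Call:
send_rows(rows="0 0 0 -4 0 1 -1;0 0 0 -8 0 2 -1;0 0 0 -12 0 2 -1;0 0 0 -12 0 2 -1")

```text
time: 11.2
eef_pos: [0.5619, -0.0374, 0.0999]
tcp_rot: [0.722, 0.692, 0.004, -0.004]
contact_force: [1.9, 22.9, 14.4]
opening: -0.002
finger_force: 11.3
```

```bash
cat > f.py <<'E'
from h import *
st()
p=ctrl.read_camera("top")
for x in [.53,.57]:
    a,b=proj(p,[[x,-.15,.105],[x,-.29,.105]]); r=int(round((a[1]+b[1])/2))
    print(r,int(a[0]),cv2.cvtColor(p["color"],cv2.COLOR_RGB2GRAY)[r,int(a[0]):int(b[0])].tolist())
r=185; print([tuple(v) for v in p["color"][r,380:412].tolist()])
print(proj(p,[[.55,-.2465,.105],[.55,-.259,.105],[.55,-.259,.195]]))
save(p,"l.png",(340,150,430,220),6)
E
python3 f.py
```

```text
t 11.2 pos [ 0.5619 -0.0374  0.0999] q [ 0.7223  0.6915  0.0044 -0.0041] F [ 1.9 22.9 14.4] op -0.0018992653743393902 j [-0.251  0.221  1.961  0.014  0.962 -0.216]
194 363 [136, 142, 149, 148, 148, 148, 146, 142, 142, 143, 163, 160, 156, 154, 154, 157, 156, 156, 156, 153, 159, 161, 156, 152, 153, 158, 150, 152, 153, 152, 150, 154, 160, 75, 77, 83, 83, 38, 76, 108, 107, 116, 34, 42, 38, 92, 94, 39, 42, 38, 15, 15, 10, 50, 97, 78, 198]
177 364 [78, 85, 78, 81, 87, 88, 85, 81, 79, 96, 90, 91, 113, 104, 107, 111, 111, 106, 107, 108, 106, 179, 180, 182, 177, 184, 183, 154, 164, 163, 157, 157, 172, 80, 85, 84, 84, 44, 95, 111, 112, 87, 23, 40, 33, 151, 70, 40, 45, 30, 19, 18, 8, 75, 78, 162]
[(227, 227, 198), (228, 225, 196), (228, 226, 196), (228, 224, 195), (228, 224, 196), (228, 224, 194), (228, 224, 194), (228, 222, 192), (228, 222, 191), (227, 222, 191), (228, 222, 191), (229, 224, 193), (205, 198, 169), (231, 228, 197), (230, 224, 193), (227, 222, 191), (228, 223, 192), (231, 227, 194), (236, 231, 199), (198, 193, 163), (72, 69, 57), (238, 231, 203), (234, 235, 210), (208, 184, 132), (209, 192, 133), (212, 206, 178), (104, 102, 86), (115, 113, 95), (34, 33, 27), (139, 134, 113), (48, 47, 42), (43, 42, 38)]
[[403.09378514 185.77323106]
 [408.15699903 185.89043221]
 [418.33950987 181.5204914 ]]
```

View pics/l.png

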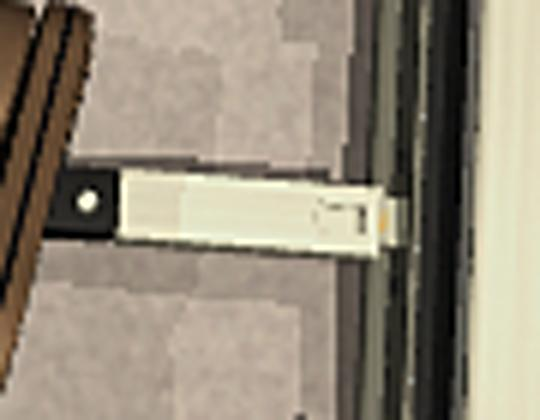

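The mouth is at px 404 and the plate at about px 409, so about 10 mm is left, with the button now under the mouth. I'll relieve the downward press and keep pushing.

Call:
send_rows(rows="0 0 0 0 0 -3 -1;0 0 0 -3 0 -4 -1;0 0 0 -6 0 -4 -1;0 0 0 -6 0 -4 -1")

```text
time: 11.75
eef_pos: [0.5598, -0.0481, 0.1014]
tcp_rot: [0.722, 0.692, -0.0, -0.002]
contact_force: [-0.8, 6.4, 4.9]
opening: 0.0
finger_force: 3.3
```

Call:
send_rows(rows="0 0 0 -3 0 -1 -1;0 0 0 -6 0 -1 -1;0 0 0 -6 0 -1 -1")

```text
time: 12.12
eef_pos: [0.559, -0.0485, 0.1016]
tcp_rot: [0.723, 0.691, 0.003, -0.007]
contact_force: [1.9, 24.2, 4.9]
opening: -0.004
finger_force: 11.9
```

```bash
python3 f.py
```

```text
t 12.125 pos [ 0.559  -0.0485  0.1016] q [ 0.7226  0.6913  0.0033 -0.007 ] F [ 1.9 24.2  4.9] op -0.0036791801599230954 j [-0.273  0.217  1.962  0.016  0.971 -0.237]
194 363 [136, 141, 151, 147, 148, 148, 145, 142, 143, 146, 146, 145, 143, 140, 154, 158, 156, 155, 157, 154, 159, 161, 156, 153, 152, 157, 151, 153, 153, 150, 152, 153, 162, 76, 76, 81, 85, 40, 76, 107, 104, 109, 39, 36, 35, 93, 91, 40, 43, 37, 17, 16, 10, 50, 98, 77, 198]
177 364 [93, 90, 96, 93, 98, 100, 95, 92, 91, 94, 92, 97, 98, 93, 94, 95, 113, 106, 108, 108, 106, 179, 180, 182, 178, 183, 183, 155, 164, 163, 160, 164, 180, 84, 86, 83, 83, 43, 97, 111, 111, 87, 23, 39, 32, 149, 70, 40, 45, 29, 17, 17, 7, 76, 78, 162]
[(228, 226, 198), (228, 226, 197), (228, 225, 197), (228, 224, 195), (228, 224, 194), (228, 224, 195), (228, 223, 191), (228, 221, 191), (227, 220, 191), (228, 221, 192), (227, 221, 192), (227, 221, 191), (228, 223, 192), (228, 222, 192), (227, 221, 190), (227, 223, 192), (228, 225, 200), (229, 218, 173), (235, 179, 42), (182, 169, 32), (232, 202, 44), (233, 182, 44), (233, 178, 40), (237, 231, 50), (168, 136, 60), (159, 155, 136), (215, 209, 182), (113, 108, 92), (43, 41, 35), (130, 126, 105), (46, 45, 40), (42, 43, 40)]
[[403.09378514 185.77323106]
 [408.15699903 185.89043221]
 [418.33950987 181.5204914 ]]
```

The push reached a solid stop at 24 N, and brass-coloured pixels at columns 398–403 show the button up in the hole. I'll back off and re-grip from above to pull.

Call:
send_rows(rows="0 0 0 18 0 0 -1;0 0 0 22 0 -20 -1;0 0 0 22 0 -75 0.3;0 0 0 0 0 -85 0.3;0 0 0 -50 0 -85 0.3;0 0 0 -75 0 -85 0.3;0 0 0 -75 0 -85 0.3", grip_force=60)

```text
time: 13.05
eef_pos: [0.5559, -0.1322, 0.1862]
tcp_rot: [0.722, 0.691, -0.002, -0.002]
contact_force: [0.1, 0.3, -0.0]
opening: 0.648
finger_force: 0.0
```

```bash
python3 -c "
from h import *
tgt(.554,-.125,.092,-2.2)"
```

```text
t 13.05 pos [ 0.5559 -0.1322  0.1862] q [ 0.7224  0.6915 -0.0024 -0.0015] F [ 0.1  0.3 -0. ] op 0.6482828568464059 j [-0.41   0.128  1.89  -0.004  1.128 -0.364]
rot,shift [-0.3  0.1 -0.3] [ 7.2 -1.7 94.2]
```

Call:
send_rows(rows="0 0 -0.3 6 -1.7 40 0.3;0 0 -0.3 6 -1.7 80 0.3;0 0 -0.3 6 -1.7 94 0.3;0 0 -0.3 6 -1.7 94 0.3;0 0 -0.3 6 -1.7 94 -1;0 0 -0.3 6 -1.7 94 -1;0 0 -0.3 6 -1.7 94 -1;0 0 -0.3 6 -1.7 94 -1")

```text
time: 14.05
eef_pos: [0.5555, -0.1244, 0.0944]
tcp_rot: [0.72, 0.694, -0.001, -0.0]
contact_force: [-1.1, 1.7, 6.7]
opening: 0.319
finger_force: 58.7
```

Call:
send_rows(rows="0 0 0 6 0 0 -1;0 0 0 16 0 0 -1;0 0 0 30 0 0 -1;0 0 0 45 0 0 -1;0 0 0 60 0 0 -1;0 0 0 75 0 0 -1;0 0 0 90 0 0 -1;0 0 0 105 0 0 -1")

```text
time: 15.05
eef_pos: [0.5601, -0.0195, 0.0943]
tcp_rot: [0.719, 0.695, -0.001, 0.001]
contact_force: [1.6, -3.1, 4.8]
opening: 0.323
finger_force: 58.6
```

```bash
python3 -c "
from h import *
tgt(.5618,.08,.092,-2.2)
p=ctrl.read_camera('top')
print([(round(d['p'],2),np.round(world(p,d['position']),3).tolist()) for d in ctrl.look_for(p,'dish')[:3]])"
```

```text
t 15.05 pos [ 0.5601 -0.0195  0.0943] q [ 7.194e-01  6.946e-01 -6.000e-04  9.000e-04] F [ 1.6 -3.1  4.8] op 0.32267042862215467 j [-0.215  0.223  1.97  -0.003  0.947 -0.178]
rot,shift [0.  0.1 0.2] [99.5 -1.8  2.1]
[(0.59, [0.525, -0.252, 0.115])]
```

Call:
send_rows(rows="0 0 0 15 0 0 -1;0 0 0 30 0 0 -1;0 0 0 45 0 0 -1;0 0 0 60 0 0 -1;0 0 0 74 0 0 -1;0 0 0 87 0 0 -1;0 0 0 97 0 0 -1;0 0 0 101 0 0 -1")

```text
time: 16.15
eef_pos: [0.5639, 0.082, 0.0944]
tcp_rot: [0.719, 0.695, -0.0, 0.001]
contact_force: [2.3, -1.2, 5.2]
opening: 0.32
finger_force: 58.5
```

Call:
send_rows(rows="0 0 0 0 0 0 -1;0 0 0 0 0 0 0.3;0 0 0 0 0 0 0.3;0 0 0 0 0 0 0.3;0 0 0 0 0 -60 0.3;0 0 0 0 0 -122 0.3;0 0 0 0 0 -130 0.3")

```text
time: 17.02
eef_pos: [0.5651, 0.0818, 0.2284]
tcp_rot: [0.72, 0.694, 0.002, 0.002]
contact_force: [0.0, -0.1, 0.5]
opening: 0.648
finger_force: 0.0
```

```bash
python3 - <<'E'
from h import *
st()
for c in ["top","side"]:
    p=ctrl.read_camera(c)
    for n in ["dish","tray_floor","trivet","handle_mouth"]:
        print(c,n,[(round(d["p"],2),np.round(world(p,d["position"]),3).tolist()) for d in ctrl.look_for(p,n)[:2]])
    if c=="top": save(p,"c7.png",(280,80,480,290),2.8); np.save("top3.npy",p,allow_pickle=True)
E
```

```text
t 17.025 pos [0.5651 0.0818 0.2284] q [0.7196 0.6944 0.0019 0.0019] F [ 0.  -0.1  0.5] op 0.6479168296763578 j [-0.034  0.078  1.863  0.     1.195  0.002]
top dish [(0.91, [0.522, -0.167, 0.116])]
top tray_floor [(0.6, [0.563, -0.151, 0.072])]
top trivet [(0.97, [0.505, 0.364, 0.013])]
top handle_mouth [(0.88, [0.55, 0.013, 0.101]), (0.65, [0.252, -0.26, 0.017])]
side dish [(0.74, [0.514, -0.161, 0.111])]
side tray_floor [(0.57, [0.474, -0.14, 0.069])]
side trivet [(0.68, [0.505, 0.34, 0.014]), (0.48, [0.762, 0.158, 0.085])]
side handle_mouth [(0.78, [0.561, 0.079, 0.098]), (0.75, [0.248, -0.255, 0.02])]
```

View pics/c7.png

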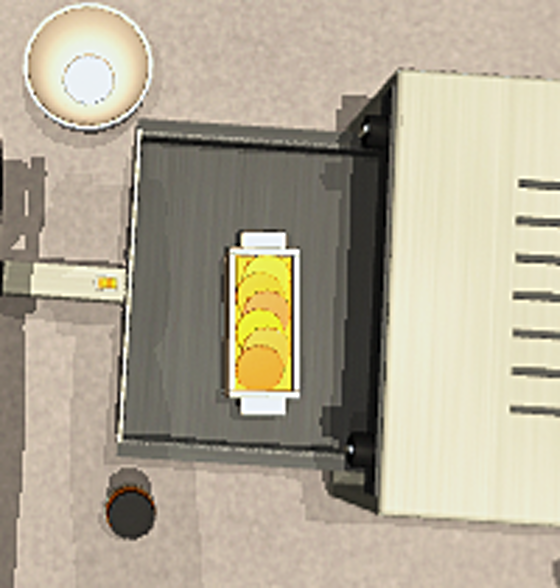

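Now in the top crop (scale 2.8), the tray is out and the dish is fully clear of the hood, standing crosswise. Its body corners are (231,250)–(299,396) and its lugs are at (263,233) and (262,413).

```bash
python3 - <<'E'
from h import *
p=np.load("top3.npy",allow_pickle=True).item()
t=lambda a: np.array(a)/2.8+[280,80]-.35
w=onz(p,t([(231,250),(299,250),(298,396),(229,396),(263.5,233),(262,413)]),.119);print(w)
print("c",w[:4].mean(0),(w[4]+w[5])/2); d=w[4]-w[5];print(np.degrees(np.arctan2(d[1],d[0])))
g=p["color"].astype(int).min(2); m=(g>185).astype(np.uint8); m[:, :350]=0;m[:,400:]=0;m[:150]=0;m[235:]=0
# whole dish: bright in red channel
r=(p["color"][:,:,0]>150).astype(np.uint8); n,l,s,_=cv2.connectedComponentsWithStats(r)
k=l[195,374]; print(s[k]); pts=np.argwhere(l==k)[:,::-1].astype(np.float32); b=cv2.minAreaRect(pts); print(b); print(onz(p,[b[0]],.119))
x,y=onz(p,[b[0]],.119)[0,:2]
tgt(x,y+.001,.22,-92)
E
```

```text
[[ 0.58730311 -0.14321529  0.119     ]
 [ 0.58870051 -0.20240009  0.119     ]
 [ 0.46196955 -0.20250411  0.119     ]
 [ 0.46062456 -0.14314813  0.119     ]
 [ 0.60291345 -0.17133751  0.119     ]
 [ 0.44671056 -0.17168123  0.119     ]]
c [ 0.52464944 -0.17281691  0.119     ] [ 0.524812   -0.17150937  0.119     ]
0.12607720651665053
[ 362  163   25   65 1452]
((374.0, 195.0), (64.0, 24.0), 90.0)
[[ 0.52429442 -0.17275726  0.119     ]]
t 17.525 pos [0.5618 0.0818 0.221 ] q [ 0.7196  0.6944 -0.0026 -0.0028] F [ 0.2  0.3 -0.4] op 0.6512689938005359 j [-0.034  0.084  1.87   0.     1.195  0.002]
rot,shift [-0.3  0.3 90. ] [-254.7  -28.4    1.2]
```

Call:
send_rows(rows="0 0 88 -252 -28 0 1;0 0 88 -252 -28 0 1;0 0 88 -252 -28 0 1;0 0 88 -252 -28 0 1;0 0 88 -252 -28 0 1;0 0 88 -252 -28 0 1;0 0 88 -252 -28 0 1;0 0 88 -252 -28 0 1")

```text
time: 18.52
eef_pos: [0.5252, -0.1691, 0.222]
tcp_rot: [1.0, 0.014, -0.003, -0.0]
contact_force: [-0.3, 0.4, -0.1]
opening: 0.999
finger_force: 0.0
```

```bash
python3 -c "
from h import *
tgt(.5243,-.1705,.1,-90)"
```

```text
t 18.525 pos [ 0.5252 -0.1691  0.222 ] q [ 9.999e-01  1.430e-02 -3.000e-03 -4.000e-04] F [-0.3  0.4 -0.1] op 0.9993691073991201 j [-0.495  0.047  1.908 -0.002  1.192  1.049]
rot,shift [-0.   0.3  1.6] [ -0.2   1.4 122. ]
```

Call:
send_rows(rows="0 0 1.6 0 1.4 50 1;0 0 1.6 0 1.4 95 1;0 0 1.6 0 1.4 112 1;0 0 1.6 0 1.4 122 1;0 0 1.6 0 1.4 122 1", grip_force=45)

```text
time: 19.15
eef_pos: [0.5253, -0.1707, 0.1011]
tcp_rot: [1.0, 0.004, -0.002, 0.0]
contact_force: [-0.0, 0.5, 0.5]
opening: 1.0
finger_force: 0.0
```

Call:
send_rows(rows="0 0 0 0 0 0 -1;0 0 0 0 0 0 -1;0 0 0 0 0 0 -1;0 0 0 0 0 0 -1;0 0 0 0 0 0 -1")

```text
time: 19.77
eef_pos: [0.5262, -0.1713, 0.1027]
tcp_rot: [1.0, 0.004, -0.001, 0.001]
contact_force: [-0.7, -1.3, 6.8]
opening: 0.716
finger_force: 51.4
```

Call:
send_rows(rows="0 0 0 0 0 -15 -1;0 0 0 0 0 -45 -1;0 0 0 0 0 -85 -1;0 0 0 0 0 -100 -1;0 0 0 0 0 -100 -1")

```text
time: 20.4
eef_pos: [0.5253, -0.1704, 0.2009]
tcp_rot: [1.0, 0.004, -0.002, 0.0]
contact_force: [-0.6, -0.0, -5.5]
opening: 0.717
finger_force: 50.9
```

```bash
python3 - <<'E'
from h import *
for f,(a,b) in {"top.npy":((140,160),(222,240)),"side.npy":((260,280),(345,352))}.items():
    p=np.load(f,allow_pickle=True).item(); h=cv2.cvtColor(p["color"],cv2.COLOR_RGB2HSV); m=(h[:,:,1]>85).astype(np.uint8)
    z=np.zeros_like(m); z[a[1]:b[1],a[0]:b[0]]=m[a[1]:b[1],a[0]:b[0]]
    c=max(cv2.findContours(z,0,cv2.CHAIN_APPROX_NONE)[0],key=cv2.contourArea); w=onz(p,c[:,0].astype(float),.012)[:,:2]
    (x,y),r=cv2.minEnclosingCircle(w.astype(np.float32)*1000); A=np.c_[2*w,np.ones(len(w))]; s=np.linalg.lstsq(A,(w**2).sum(1),rcond=None)[0]
    print(f,x,y,r,s[:2],np.sqrt(s[2]+s[0]**2+s[1]**2))
tgt(.506,.338,.2,-90)
E
```

```text
top.npy 509.151611328125 334.5446472167969 95.37214660644531 [0.50934771 0.33453865] 0.09375474807182017
side.npy 508.1050109863281 337.75634765625 95.68770599365234 [0.50908781 0.3384253 ] 0.0935373662208414
t 20.4 pos [ 0.5253 -0.1704  0.2009] q [ 1.0e+00  3.6e-03 -2.1e-03  1.0e-04] F [-0.6 -0.  -5.5] op 0.7173091946800367 j [-0.496  0.069  1.926 -0.002  1.151  1.068]
rot,shift [0.  0.2 0.4] [ -15.6 -508.5    0.9]
```

Call:
send_rows(rows="0 0 0.3 0 -30 0 -1;0 0 0.3 -3 -80 0 -1;0 0 0.3 -5 -135 0 -1;0 0 0.3 -7 -190 0 -1;0 0 0.3 -9 -245 0 -1;0 0 0.3 -11 -300 0 -1;0 0 0.3 -13 -355 0 -1;0 0 0.3 -15 -410 0 -1")

```text
time: 21.4
eef_pos: [0.5055, 0.2408, 0.1977]
tcp_rot: [1.0, 0.001, -0.005, 0.001]
contact_force: [0.8, 0.2, -4.4]
opening: 0.716
finger_force: 51.1
```

Call:
send_rows(rows="0 0 0 0 -45 0 -1;0 0 0 0 -75 0 -1;0 0 0 0 -92 0 -1;0 0 0 0 -97 0 -1;0 0 0 0 -97 0 -1")

```text
time: 22.02
eef_pos: [0.507, 0.3356, 0.1999]
tcp_rot: [1.0, 0.001, -0.003, 0.0]
contact_force: [0.6, 0.0, -4.1]
opening: 0.72
finger_force: 51.1
```

```bash
python3 -c "
from h import *
tgt(.510,.3365,.045,-90)"
```

```text
t 22.025 pos [0.507  0.3356 0.1999] q [ 1.0e+00  8.0e-04 -3.3e-03  5.0e-04] F [ 0.6  0.  -4.1] op 0.720000472719898 j [0.417 0.192 1.791 0.002 1.165 1.986]
rot,shift [0.1 0.4 0.1] [  4.   -1.  154.8]
```

Call:
send_rows(rows="0 0 0 2 -1 40 -1;0 0 0 2 -1 85 -1;0 0 0 2 -1 120 -1;0 0 0 2 -1 142 -1;0 0 0 2 -1 150 -1;0 0 0 2 -1 153 -1;0 0 0 2 -1 155 -1;0 0 0 2 -1 155 -1")

```text
time: 23.02
eef_pos: [0.509, 0.3377, 0.0467]
tcp_rot: [1.0, 0.001, -0.002, -0.0]
contact_force: [-0.6, 0.2, -5.6]
opening: 0.717
finger_force: 51.1
```

```bash
python3 - <<'E'
from h import *
st()
for c in ["top","side"]:
    p=ctrl.read_camera(c)
    print(c,[(round(d["p"],2),np.round(world(p,d["position"]),3).tolist()) for d in ctrl.look_for(p,"dish")[:2]])
E
```

```text
t 23.025 pos [0.509  0.3377 0.0467] q [ 1.0e+00  1.0e-03 -1.8e-03 -5.0e-04] F [-0.6  0.2 -5.6] op 0.7172569787026422 j [0.419 0.394 1.855 0.003 0.895 1.986]
top [(0.9, [0.492, 0.329, 0.06])]
side [(0.88, [0.487, 0.347, 0.059])]
```

Call:
send_rows(rows="0 0 0 0 0 1 -1;0 0 0 0 0 2 -1;0 0 0 0 0 3 -1;0 0 0 0 0 4 -1")

```text
time: 23.72
eef_pos: [0.5082, 0.3375, 0.0415]
tcp_rot: [1.0, 0.001, -0.003, -0.0]
contact_force: [0.1, 0.7, -4.1]
opening: 0.721
finger_force: 51.1
```

Call:
send_rows(rows="0 0 0 0 0 1 -1;0 0 0 0 0 2 -1;0 0 0 0 0 2.5 -1")

```text
time: 24.1
eef_pos: [0.5082, 0.3376, 0.0408]
tcp_rot: [1.0, 0.001, -0.003, 0.0]
contact_force: [-7.4, -2.5, 7.8]
opening: 0.716
finger_force: 52.7
```

The dish is down on the cork. I'll release it.

Call:
send_rows(rows="0 0 0 0 0 -0.5 0.7;0 0 0 0 0 -0.5 1;0 0 0 0 0 -0.5 1;0 0 0 0 0 -0.5 1;0 0 0 0 0 -40 1;0 0 0 0 0 -100 1;0 0 0 0 0 -150 1;0 0 0 0 0 -150 1")

```text
time: 25.1
eef_pos: [0.5121, 0.3389, 0.1956]
tcp_rot: [1.0, 0.001, 0.003, -0.003]
contact_force: [0.2, -0.1, -0.6]
opening: 0.999
finger_force: 0.0
```

Call:
send_rows(rows="0 0 -80 50 200 -20 0.3;0 0 -80 50 200 -20 0.3;0 0 -80 50 200 -20 0.3;0 0 -80 50 200 -20 0.3;0 0 -80 50 200 -20 0.3;0 0 -80 50 200 -20 0.3;0 0 -88 50 240 -20 0.3;0 0 -88 50 240 -20 0.3")

```text
time: 26.1
eef_pos: [0.5591, 0.0957, 0.2072]
tcp_rot: [0.742, 0.67, -0.003, -0.003]
contact_force: [-0.6, 0.6, -0.3]
opening: 0.649
finger_force: 0.0
```

```bash
python3 - <<'E'
from h import *
tgt(.564,.082,.15,-2.2)
for c in ["top","side"]:
    p=ctrl.read_camera(c)
    print(c,[(n,round(d["p"],2),np.round(world(p,d["position"]),3).tolist()) for n in ["dish","trivet"] for d in ctrl.look_for(p,n)[:2]])
    r=(p["color"][:,:,0]>150)
    if c=="top": save(p,"c8.png",(120,90,420,290),2.5)
E
```

```text
t 26.1 pos [0.5591 0.0957 0.2072] q [ 0.742   0.6704 -0.003  -0.0025] F [-0.6  0.6 -0.3] op 0.6492631769859646 j [-0.009  0.097  1.883 -0.     1.169  0.092]
rot,shift [-0.4  0.  -3.6] [-13.1   6.8  57.1]
top [('dish', 0.7, [0.503, 0.346, 0.056]), ('dish', 0.31, [0.557, 0.02, 0.097]), ('trivet', 0.7, [0.503, 0.394, 0.011]), ('trivet', 0.37, [0.554, -0.161, 0.075])]
side [('dish', 0.81, [0.508, 0.347, 0.054]), ('dish', 0.29, [0.504, -0.251, 0.087]), ('trivet', 0.64, [0.5, 0.373, 0.012])]
```

View pics/c8.png

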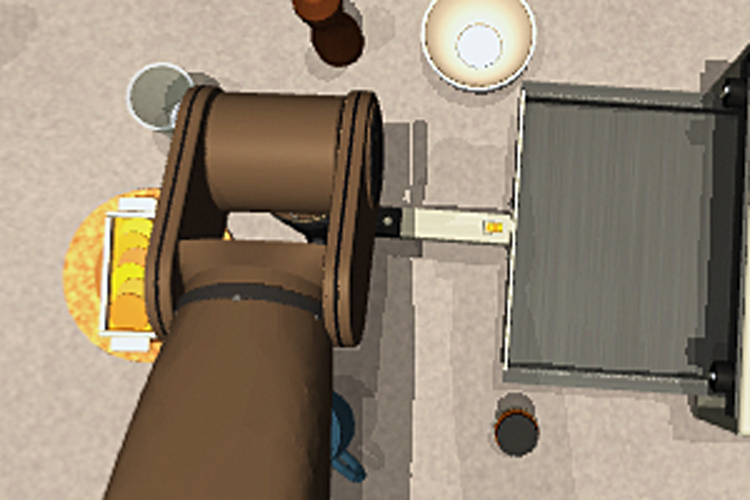

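The dish stands on the trivet (partly hidden at crop px (130,270)), the tray is empty, and the button shows at (492,228). Next I'll grip the handle and push the tray in.

Call:
send_rows(rows="0 0 -3.6 -13 6.8 30 0.3;0 0 -3.6 -13 6.8 75 0.3;0 0 -3.6 -13 6.8 113 0.3;0 0 -3.6 -13 6.8 113 0.3;0 0 -3.6 -13 6.8 113 -1;0 0 -3.6 -13 6.8 113 -1;0 0 -3.6 -13 6.8 113 -1;0 0 -3.6 -13 6.8 113 -1", grip_force=60)

```text
time: 27.4
eef_pos: [0.566, 0.0841, 0.0982]
tcp_rot: [0.722, 0.692, -0.0, -0.001]
contact_force: [-0.8, 1.1, 6.1]
opening: 0.318
finger_force: 60.3
```

Call:
send_rows(rows="0 0 0 -10 0 0 -1;0 0 0 -30 0 0 -1;0 0 0 -50 0 0 -1;0 0 0 -75 0 0 -1;0 0 0 -100 0 0 -1;0 0 0 -125 0 0 -1;0 0 0 -150 0 0 -1;0 0 0 -175 0 0 -1")

```text
time: 28.4
eef_pos: [0.5583, -0.0915, 0.0982]
tcp_rot: [0.722, 0.692, -0.001, -0.001]
contact_force: [0.1, 3.0, 6.4]
opening: 0.321
finger_force: 60.5
```

Call:
send_rows(rows="0 0 0 -10 0 0 -1;0 0 0 -16 0 0 -1;0 0 0 -22 0 0 -1;0 0 0 -26 0 0 -1")

```text
time: 28.9
eef_pos: [0.5572, -0.1173, 0.0982]
tcp_rot: [0.722, 0.692, -0.001, -0.001]
contact_force: [-0.3, 2.0, 7.4]
opening: 0.318
finger_force: 60.6
```

Call:
send_rows(rows="0 0 0 -3 0 0 -1;0 0 0 -6 0 0 -1;0 0 0 -8 0 0 -1;0 0 0 -8 0 0 -1")

```text
time: 29.4
eef_pos: [0.5569, -0.1242, 0.0982]
tcp_rot: [0.722, 0.692, -0.0, -0.001]
contact_force: [-1.9, 4.7, 8.2]
opening: 0.321
finger_force: 60.8
```

Call:
send_rows(rows="0 0 0 -2 0 0 -1;0 0 0 -4 0 0 -1;0 0 0 -4 0 0 -1")

```text
time: 29.78
eef_pos: [0.5569, -0.1245, 0.0983]
tcp_rot: [0.722, 0.691, 0.002, -0.004]
contact_force: [0.3, 16.9, 11.0]
opening: 0.32
finger_force: 60.9
```

Call:
send_rows(rows="0 0 0 3.5 0 -0.5 -1;0 0 0 3.5 0 -0.5 0.3;0 0 0 3.5 0 -0.5 0.4;0 0 0 3.5 0 -0.5 0.4;0 0 0 3.5 0 -40 0.4;0 0 0 3.5 0 -95 0.4;0 0 0 3.5 0 -130 0.4;0 0 0 60 0 -150 0.4")

```text
time: 30.78
eef_pos: [0.5599, -0.0716, 0.2487]
tcp_rot: [0.724, 0.69, -0.001, 0.0]
contact_force: [0.2, 0.1, 0.1]
opening: 0.699
finger_force: 0.0
```

Call:
send_rows(rows="0 0 0 60 -60 0 0.4;0 0 0 120 -100 0 0.4;0 0 0 120 -100 0 0.4;0 0 0 120 -100 0 0.4")

```text
time: 31.28
eef_pos: [0.4629, 0.0563, 0.2462]
tcp_rot: [0.721, 0.693, -0.002, -0.002]
contact_force: [-0.1, 0.6, 0.6]
opening: 0.701
finger_force: 0.0
```

```bash
cp pics/l.png pics/l0.png; python3 f.py; python3 - <<'E'
from h import *
p=ctrl.read_camera("top"); save(p,"end.png",(120,90,440,290),2.5)
for c in ["top","side"]:
    p=ctrl.read_camera(c)
    print(c,[(n,round(d["p"],2),np.round(world(p,d["position"]),3).tolist()) for n in ["dish","trivet"] for d in ctrl.look_for(p,n)[:1]])
E
```

```text
t 31.275 pos [0.4629 0.0563 0.2462] q [ 0.7209  0.693  -0.0018 -0.0018] F [-0.1  0.6  0.6] op 0.7010908872306708 j [-0.097 -0.18   2.077 -0.     1.25  -0.057]
194 363 [147, 154, 162, 160, 162, 161, 159, 154, 156, 158, 158, 159, 156, 153, 153, 155, 153, 153, 154, 148, 155, 158, 154, 151, 151, 157, 148, 151, 150, 150, 152, 154, 163, 75, 79, 83, 88, 40, 79, 109, 107, 110, 41, 38, 36, 91, 92, 40, 43, 39, 18, 17, 10, 49, 97, 78, 198]
177 364 [89, 126, 68, 66, 73, 95, 71, 69, 67, 101, 97, 102, 105, 100, 105, 108, 108, 102, 104, 105, 103, 176, 179, 179, 175, 181, 181, 153, 163, 162, 160, 164, 177, 83, 84, 85, 83, 43, 95, 111, 110, 87, 22, 38, 33, 131, 69, 40, 43, 26, 18, 17, 7, 74, 78, 162]
[(227, 228, 199), (227, 227, 198), (227, 227, 199), (227, 227, 198), (227, 227, 198), (227, 225, 197), (227, 224, 195), (227, 223, 196), (227, 223, 194), (227, 222, 193), (227, 223, 192), (227, 223, 193), (227, 221, 190), (228, 221, 190), (225, 220, 190), (226, 219, 191), (226, 222, 196), (229, 218, 171), (235, 181, 46), (182, 169, 34), (236, 208, 55), (232, 177, 29), (235, 177, 28), (242, 236, 52), (137, 108, 33), (199, 193, 172), (216, 211, 180), (113, 108, 91), (43, 42, 35), (138, 133, 112), (48, 46, 41), (42, 42, 38)]
[[403.09378514 185.77323106]
 [408.15699903 185.89043221]
 [418.33950987 181.5204914 ]]
top [('dish', 0.57, [0.507, 0.335, 0.056]), ('trivet', 0.9, [0.511, 0.306, 0.013])]
side [('dish', 0.8, [0.505, 0.345, 0.055]), ('trivet', 0.68, [0.504, 0.374, 0.012])]
```

View pics/end.png

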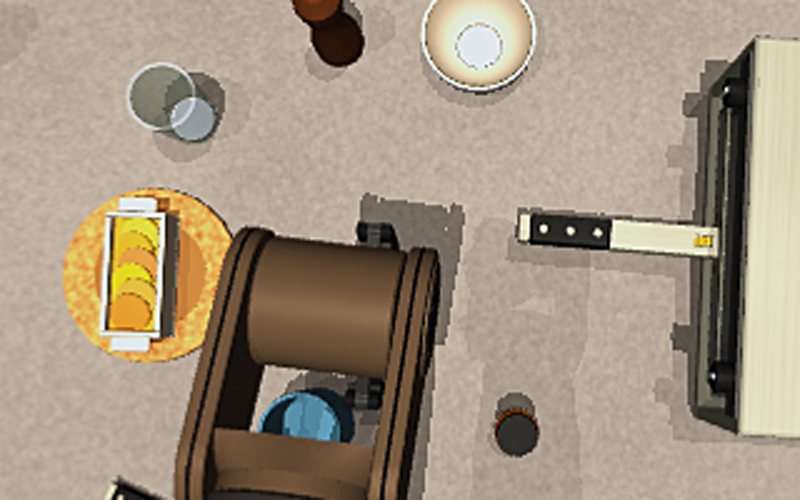

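The dish is centred on the trivet to within about 2 mm. The tray plate is at the same pixels as when it was fully in, the button shows in the hole at crop px (702,240), and the robot is clear. I'll sign off.

```bash
python3 -c "
from plant import ctrl
print(ctrl.sign_off())"
```

```text
the job is handed in; nothing more can be done
None
```

I've handed the job in after about 31 s of robot time. The final camera check showed the handle clipped on with its button up, the gratin dish within about 2 mm of the trivet's middle, and the empty tray fully back in the grill.

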